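# Cull the bad pins and present the bearing tray over the hub

## Task

Four steel pins stand in the grey bearing tray: pull out the short one and the necked one (thinner in its upper half) and drop both in the scrap box, leaving the two good pins standing in their sockets. Then lift the tray by its grip bar and carry it to the hub without letting the loose ball out of its pocket, and finish while still holding it, level and still, centred over the hub with its underside about 10 cm above the hub's top. Do not disturb the other things on the bench.

Things in the scene. Friction and masses are not known exactly. Their poses are not given: they have to be found in the camera images.
- tray: Grey plastic tray, a slab 180 (its x) by 150 (its y) by 14 mm, about 0.4 kg, loose on the bench, with a grip bar over its centre line along x, a row of four pin sockets on its +y side and a ball pocket on its -y side. Origin at the centre of its underside, z up
- tray_grip (a point): Middle of the tray's metal grip bar, 52 mm above the tray's underside on its centre axis; axes as the tray's. The bar is 86 mm long (x), 12 mm thick (y), 20 mm tall (42 to 62 mm above the underside), on legs 12 mm wide at x = +-37 mm; pinch it along y. Fingers that straddle it must open no more than about 45 mm, to pass between ball and pins
- tray_sockets (a point): Middle of the row of four round pin sockets, on the deck 14 mm above the tray's underside at tray y = +54 mm; the sockets lie at tray x = -63, -21, 21, 63 mm, 10 mm deep, 15.5 mm wide
- tray_pocket (a point): Floor centre of the ball's pocket, on the tray's deck 14 mm above its underside, at tray x = 0, y = -54 mm. The pocket is a ring of 20 mm inner diameter with a rim only 2.5 mm high: the ball rolls over it if the tray tips by more than about 30 degrees or is jerked
- ball_center (a point): Centre of the loose steel bearing ball, 28 mm in diameter, 90 g, that sits in the tray's pocket
- pin_a: Good pin: steel, plain cylinder 14 mm in diameter, 50 mm long, 55 g, standing loosely in a tray socket (lower 10 mm inside). Origin at the centre of its lower end, z along the pin. The four pins may stand in any order in the four sockets
- pin_b: Good pin, the same as pin_a, in another socket
- short_pin: Bad pin: steel, 14 mm in diameter but only 30 mm long, 33 g, standing in another socket, 20 mm of it above the deck. Origin at the centre of its lower end, z along the pin
- necked_pin: Bad pin: steel, 50 mm long, lower 24 mm 14 mm in diameter, from 26 mm up turned down to a neck 9 mm in diameter; 41 g, in another socket. Origin at the centre of its lower end, z along the pin
- scrap_box: Open scrap box of dark sheet steel, fixed, outside 120 (its x) by 140 (its y) by 50 mm high, walls and floor 4 mm. Origin at the centre of its underside. It and the hub may stand on either side of the tray
- hub: Wheel hub standing on the bench, fixed: a flange disc 120 mm in diameter, 15 mm thick, with an open boss 68 mm in diameter on it; its top is 50 mm above the bench. Origin at the centre of its underside
- race: Bystander: loose steel bearing race, 40 mm across, 12 mm high. Origin at the centre of its underside
- nut: Bystander: brass collar, 30 mm across, 12 mm high. Origin at the centre of its underside
- wrench: Bystander: wrench, 190 mm long, lying on the bench beyond the tray
- socket: Bystander: steel drive socket, a tube 26 mm across, standing 30 mm high. Origin at the centre of its underside
- tape: Bystander: roll of blue tape, 90 mm across, 22 mm high. Origin at the centre of its underside
- spray: Bystander: standing spray can, 54 mm across, 170 mm high. Origin at the centre of its underside
- block: Bystander: wooden block 70 by 50 by 35 mm. Origin at the centre of its underside
Things that resemble listed ones, but are neither listed nor needed, are in the scene too. Leave any orange or pink look-alike of the part that bears ball_center alone.

How it is judged (in metres and radians):
On the way, in this order (a step that is already met when the one before it is completed fails the run):
1. the short and the necked pin lie in the scrap box, the tray still on the bench (x of short_pin in the frame of scrap_box between -0.06 and 0.06 m and y of short_pin in the frame of scrap_box between -0.07 and 0.07 m and height (world z) of each of short_pin, necked_pin below 0.06 m and contact force between each of short_pin, necked_pin and the fingers below 0.1 N and x of necked_pin in the frame of scrap_box between -0.06 and 0.06 m and y of necked_pin in the frame of scrap_box between -0.07 and 0.07 m and distance between ball_center and tray_pocket below 0.0185 m and z of ball_center in the frame of tray above 0.02 m and height (world z) of tray below 0.01 m), for 0.2 s.
2. the tray is lifted clear of the bench in the fingers, ball in its pocket (distance between ball_center and tray_pocket below 0.0185 m and z of ball_center in the frame of tray above 0.02 m and height (world z) of tray above 0.04 m and contact force between tray and the fingers above 1 N), for 0.2 s.
At the end, for the whole second after the job is handed in: The tray is held by its grip bar (TCP within 55 mm of its middle), still, level within 8 degrees, centred within 30 mm of the hub axis, its underside 50 to 150 mm above the hub top; ball in its pocket, both good pins seated in sockets, short and necked pin let go in the scrap box (x of short_pin in the frame of scrap_box between -0.06 and 0.06 m and y of short_pin in the frame of scrap_box between -0.07 and 0.07 m and height (world z) of each of short_pin, necked_pin below 0.06 m and contact force between each of short_pin, necked_pin and the fingers below 0.1 N and x of necked_pin in the frame of scrap_box between -0.06 and 0.06 m and y of necked_pin in the frame of scrap_box between -0.07 and 0.07 m and z of pin_a in the frame of tray between 0 and 0.01 m and angle between the z axis of each of pin_a, pin_b and the z axis of tray, either way round below 0.35 rad and y of pin_a in the frame of tray between 0.044 and 0.064 m and z of pin_b in the frame of tray between 0 and 0.01 m and y of pin_b in the frame of tray between 0.044 and 0.064 m and distance between ball_center and tray_pocket below 0.0185 m and z of ball_center in the frame of tray above 0.02 m and horizontal distance between tray and hub below 0.03 m and height (world z) of tray between 0.1 and 0.2 m and angle between tray's own z axis and vertical below 0.14 rad and distance between the grasp point and tray_grip below 0.055 m and linear speed of tray below 0.03 m/s and angular speed of tray below 0.2 rad/s and contact force between tray and the fingers above 1 N); the arm keeps its last pose, push and grip.
It fails at once if the ball leaves its pocket (distance between ball_center and tray_pocket above 0.024 m).
It fails at once if a bystander is pushed more than 30 mm, or the spray can knocked over (distance of any of race, nut, wrench, socket, tape, spray, block from where it was at the start of the episode above 0.03 m or angle between spray's own z axis and vertical above 0.5 rad).
It also fails if it takes over 64 s, if anything falls off the work surface, if the arm or the gripper's body presses on something with over 40 N, if the wrist force passes 120 N, or if a joint passes its speed limit or range.

## Robot

A 6-joint arm with a two-finger parallel gripper is mounted at the origin on the work surface. World frame = base frame: x ahead of the robot, y to its left, z up, the work surface at z = 0. Lengths are in mm, angles in rad, forces in N, time in s.
With the tool pointing down it reaches from about 400 to 925 mm from the base axis. Payload 12.5 kg.
Tool frame: the origin (TCP) lies between the finger pads, 19 mm behind the fingertips; this is the grasp point; z points along the fingers, y is the line along which they close (so a half turn about z gives the same grasp; the last joint's range is limited). The gripper opens to 95 mm and grips with 3 to 60 N. Pads are 20 mm wide; open, the fingers measure 119 mm over their backs; the gripper's body (75 mm by 180 mm) begins 59 mm behind the grasp point.
Start: joints at [-1.39, 0.491, 1.559, -0, 1.092, -0.106], TCP at [176.825, -599.481, 233.461] pointing down, gripper open.
Joint ranges: [-3.1, 3.1], [-0.84, 2.19], [0.05, 2.79], [-1.13, 4.28], [0.06, 2.93], [-2.69, 2.69]. Speed limits (rad/s): [2.22, 2.22, 2.79, 3.14, 3.14, 3.14].

## Interface

Orientations are given as [roll, pitch, yaw] about the fixed x, y, z axes, in that order (R = Rz(yaw) Ry(pitch) Rx(roll)).
In Python, from cell import * gives the robot as it stands.
- The arm moves only by the tool arm_command, never from a script. Its argument "rows" is a list that holds one entry, the list of rows, each a list of 7 numbers: the shift along the tool's x, y, z normalised to -1 to 1, where 1 is 0.15 m, then the turn, a rotation vector about the tool's x, y, z normalised to -1 to 1, where 1 is 360 degrees, then the opening, from -1 (shut) to 1 (fully open). A call has 1 to 10 rows; each row is the pose to reach, as a shift and turn from the pose commanded when the call began, along the tool's axes at that moment, turning the shorter way round; what a row does not reach only later rows make up. A row lasts 1/12 s, in which the tool goes at most 41.7 mm and 7.16 degrees, less where a joint would pass 70% of its speed; a pose out of reach is approached as far as the arm can. A call with a number of a shift or a turn outside -1 to 1 is refused whole. A call with a gripper value outside its range is refused whole. The fingers move at their own pace and stop on an object; the grip force is fixed at half the most. Time passes only in rows, so rows that repeat a pose let the fingers close. It gives the time, the measured TCP pose, the force, the opening and the grip force at its end, in the units of the state.
- state(): the state, without advancing time (a new reading comes with each control period).
- read_camera(name): name is "scene" or "top"; returns (picture, depth): 400x640x3 uint8, red, green, blue; 400x640 float32, mm along the optical axis (not along the pixel's ray), 0 where there is no reading.
- get_calibration(name): a dict with "camera_matrix" (3x3 intrinsics, pixels), "position" and "orientation" of the camera in the world. Camera axes: x right, y up, looking along -z (the intrinsics and any distortion apply to the point x, -y, -z); pixel columns grow to the right and rows downward; lengths in mm; the calibration is good to about 2 mm. A picture is of the moment at which its call begins. get_calibration takes no time and is no camera call.
- job_done(): hands the job in; it is judged then, once.
The state is a dict: "t": time; "joints": joint angles; "qvel": joint speeds; "tau": joint torques, N m; "eef_pos": TCP position; "tcp_rot": TCP orientation; "ft_force": force on the tool from outside, world axes, zero at the start; "moment": the same for the moment, N m; "opening": opening from 0.0 (shut) to 1.0 (fully open); "grip_force": force on a finger pad.
Only numpy, scipy, OpenCV 4.12 (cv2) and the standard library are available. Lean on these libraries where they do the work, as an engineer would, in place of code of your own. Each camera call takes 0.05 s, during which the arm holds its last target. There are 200 camera calls.

## Working session

There is one attempt and no reset: what is moved stays moved. The work goes in short steps, Python scripts to look and compute and a tool call to move; the robot and the scene stay as the last step left them, time stands still between calls to the robot, and variables do not carry over. Pictures are saved under pics/ and viewed, at most 10 in all, crops included, and the job is handed in when it is done.

Besides the shell and the picture viewer there is one more tool, called after "Emit:" as name(argument=value, ...) on one line, values as JSON. arm_command: Moves the arm, as the interface text tells. Its arguments: {"type":"object","properties":{"rows":{"type":"array","items":{"type":"array","items":{"type":"array","items":{"type":"number","minimum":-1,"maximum":1}}}}},"required":["rows"]}

```bash
ls; mkdir -p pics
cat > h.py <<'E'
from cell import *
import numpy as np, cv2
from scipy.spatial.transform import Rotation as R
def Rm(o):
    o=np.array(o,float)
    return o if o.shape==(3,3) else R.from_euler('xyz',o).as_matrix()
def cloud(n):
    im,d=read_camera(n); c=get_calibration(n); K=np.array(c["camera_matrix"])
    v,u=np.mgrid[:400,:640]; x=(u-K[0,2])/K[0,0]*d; y=(v-K[1,2])/K[1,1]*d
    P=np.stack([x,-y,-d],-1)@Rm(c["orientation"]).T+np.array(c["position"]); P[d==0]=np.nan
    return im,d,P
E
python3 - <<'E'
from h import *
for n in("top","scene"):
    im,d,P=cloud(n); c=get_calibration(n); print(c); cv2.imwrite(f"pics/{n}0.png",im[:,:,::-1]); np.savez(f"{n}0.npz",im=im,P=P)
    print((d>0).mean())
print(state())
E
```

```text
pics
{'camera_matrix': array([[389.02541801,   0.        , 322.63101154],
       [  0.        , 389.02541801, 198.21222404],
       [  0.        ,   0.        ,   1.        ]]), 'position': array([ 333.26588231,  -20.77431459, 1127.35861603]), 'orientation': array([ 0.2210801 ,  0.00610691, -1.61471006])}
0.996078125
{'camera_matrix': array([[369.79569033,   0.        , 330.43794869],
       [  0.        , 369.79569033, 197.62700587],
       [  0.        ,   0.        ,   1.        ]]), 'position': array([ 882.75265399, -522.12557315,  571.78251339]), 'orientation': array([0.9018399 , 0.01760166, 0.52146112])}
0.9960234375
{'t': 0.1, 'joints': array([-1.38960188e+00,  4.91510855e-01,  1.55937170e+00, -8.23366585e-06,
        1.09167806e+00, -1.05583867e-01]), 'qvel': array([-0.00135048, -0.00226095, -0.00183559, -0.00085791,  0.0008068 ,
       -0.00060754]), 'tau': array([ 3.40887877e-03, -6.13622260e+01, -2.58606738e+01,  6.94256555e-02,
        4.69593261e-02, -6.09747030e-05]), 'eef_pos': array([ 176.7863694 , -599.28592103,  232.91876765]), 'tcp_rot': array([-3.14062932e+00, -9.47486098e-05,  2.86782065e-01]), 'ft_force': array([ 0.17373393, -0.55126651, -0.14157224]), 'moment': array([-0.02667994, -0.05237208,  0.00036471]), 'grip_force': 0.0, 'opening': 0.9991656886620005}
```

View pics/top0.png

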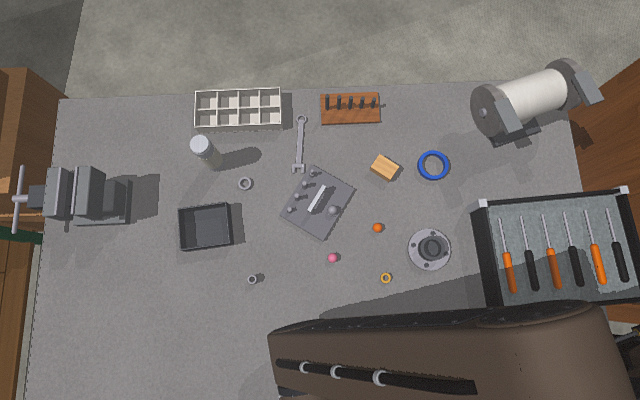

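View pics/scene0.png

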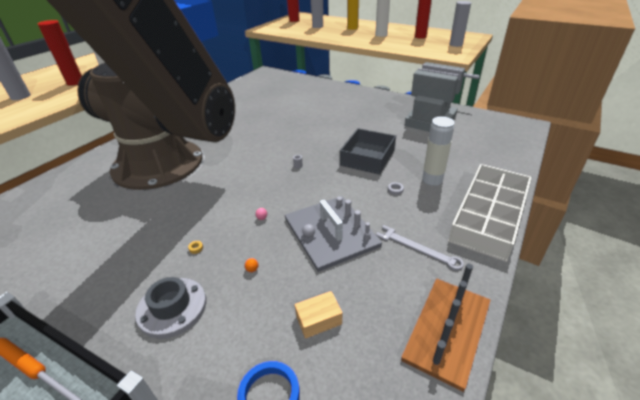

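The top view shows the tray near (318,202), with its bar at (318,200), ball at (333,210) and pins up and left at (291,210) to (312,173). The scrap box is at (205,227), the hub at (430,249). The pink and orange balls at (333,258) and (378,228) are decoys. Next I measure from the clouds.

Run:
```python
from h import *
T=np.load("top0.npz");S=np.load("scene0.npz")
for nm,D,box in(("top",T,(270,155,370,250)),("scene",S,(275,185,395,275))):
    P=D["P"];x0,y0,x1,y1=box
    z=P[y0:y1,x0:x1,2]
    print(nm,"bench z",np.nanmedian(P[...,2][abs(P[...,2])<8]))
    h=np.clip(z/70*255,0,255); h=np.nan_to_num(h).astype(np.uint8)
    a=cv2.resize(D["im"][y0:y1,x0:x1,::-1],None,fx=4,fy=4,interpolation=2);b=cv2.applyColorMap(cv2.resize(h,None,fx=4,fy=4,interpolation=0),cv2.COLORMAP_JET)
    cv2.imwrite(f"pics/{nm}1.png",np.hstack([a,b])) if nm=="top" else cv2.imwrite(f"pics/{nm}1.png",a)
    # deck -> minAreaRect in xy
    m=np.zeros(P.shape[:2],bool); m[y0:y1,x0:x1]=(z>9)&(z<19)
    n,l,s,c=cv2.connectedComponentsWithStats(m.astype(np.uint8)); k=1+s[1:,4].argmax()
    p=P[l==k]; print("deck z",np.median(p[:,2]),cv2.minAreaRect(p[:,:2].astype(np.float32)))
    m[:]=0; m[y0:y1,x0:x1]=z>26
    n,l,s,c=cv2.connectedComponentsWithStats(m.astype(np.uint8))
    for k in range(1,n):
        if s[k,4]>4:
            q=P[l==k];print(c[k].round(),s[k,4],"mean",q.mean(0).round(1),"zmax",np.percentile(q[:,2],95).round(1), "top xy",q[q[:,2]>q[:,2].max()-5].mean(0).round(1))
# box, hub
P=T["P"]
def reg(x0,y0,x1,y1,zl,zh):
    q=P[y0:y1,x0:x1].reshape(-1,3); q=q[(q[:,2]>zl)&(q[:,2]<zh)]; return q
q=reg(170,195,240,260,42,58);print("box rim",np.median(q[:,2]),cv2.minAreaRect(q[:,:2].astype(np.float32)))
q=reg(400,220,460,280,42,58);print("boss",np.median(q[:,2]),cv2.minEnclosingCircle(q[:,:2].astype(np.float32)))
q=reg(400,220,460,280,9,20);print("flange",cv2.minEnclosingCircle(q[:,:2].astype(np.float32)))
```

```text
top bench z -0.9914221716153406
deck z 13.000857400070004 ((575.133056640625, -6.554840087890625), (150.7435760498047, 180.392822265625), 56.687255859375)
[312. 173.] 21 mean [655.3   3.8  40.5] zmax 54.3 top xy [656.3   4.3  53.2]
[304. 184.] 29 mean [620.3  26.3  49. ] zmax 56.8 top xy [621.4  29.   56.8]
[316. 199.] 162 mean [572.3  -6.2  57.9] zmax 63.8 top xy [572.7  -5.5  63.1]
[296. 196.] 28 mean [585.4  49.7  47.6] zmax 54.5 top xy [587.2  50.6  52.5]
[332. 210.] 69 mean [543.6 -50.4  36. ] zmax 40.7 top xy [545.1 -50.1  41.2]
[289. 209.] 22 mean [551.8  72.6  32.3] zmax 36.5 top xy [552.1  74.1  34.6]
scene bench z -0.07739778864970503
deck z 13.93074178928714 ((576.384033203125, -6.9921722412109375), (150.56263732910156, 182.6234130859375), 56.68015670776367)
[339. 199.] 31 mean [554.5  71.2  32.1] zmax 34.7 top xy [554.2  72.2  33.2]
[331. 217.] 360 mean [581.7 -13.3  52.6] zmax 63.0 top xy [578.4  -9.1  61.7]
[348. 206.] 71 mean [589.8  46.   43.1] zmax 54.2 top xy [589.1  48.2  53.6]
[357. 216.] 88 mean [624.7  23.7  43. ] zmax 54.6 top xy [623.6  25.8  53.3]
[367. 229.] 65 mean [659.2   1.8  40.2] zmax 54.5 top xy [658.8   3.1  53. ]
[308. 230.] 122 mean [549.7 -55.3  35.3] zmax 41.0 top xy [546.9 -51.6  40.1]
box rim 48.07149165372425 ((512.7478637695312, 314.2411193847656), (120.54539489746094, 141.69105529785156), 5.759923458099365)
boss 48.385393823891945 ((421.36651611328125, -320.1600341796875), 34.14582061767578)
flange ((421.13568115234375, -320.1035461425781), 60.264225006103516)
```

View pics/top1.png

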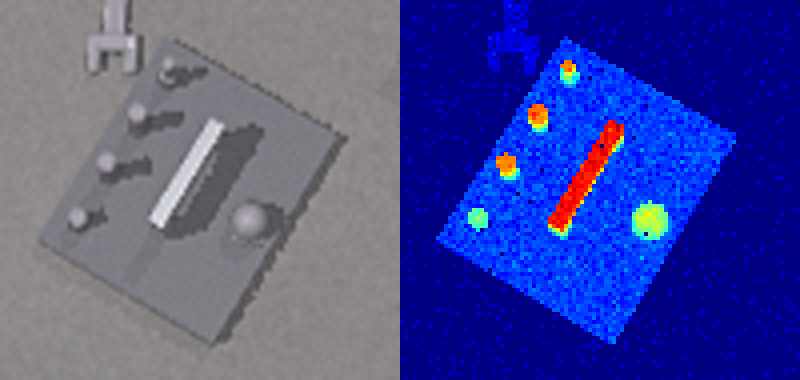

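View pics/scene1.png

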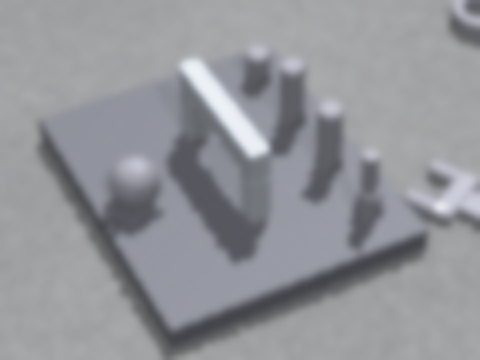

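```bash
cat > plan.py <<'E'
import numpy as np
from scipy.spatial.transform import Rotation as R
def T(yaw): return R.from_euler('xyz',[np.pi,0,np.radians(yaw)])
def plan(p,yaw,wps):
    p=np.array(p,float)
    for q,y2,name in wps:
        q=np.array(q,float); a=T(yaw)
        print(name,(a.inv().apply(q-p)/150).round(3),((a.inv()*T(y2)).as_rotvec()/(2*np.pi)).round(4),'dist',np.linalg.norm(q-p).round())
        p,yaw=q,y2
C=np.array([575.7,-6.8]);ty=np.array([.549,.836]);tx=np.array([.836,-.549])
N=C+54*ty+63*tx;S=C+54*ty-63*tx;Y=146.7
B=np.array([512.7,314.2])
def P(xy,z): return [*xy,z]
E
python3 - <<'E'
from plan import *
s=np.array([176.8,-599.3,233]); d=np.array(P(N,140))-s; a0=16.43
w=[(s+d*f,a0,'t%d'%i) for i,f in enumerate([.238,.476,.714,.952])]
w+=[(P(N,140),a0+66,'turn1'),(P(N,140),Y,'turn2'),(P(N,54),Y,'down'),(P(N,140),Y,'up')]
D1=B+[0,-30]; w+=[(P(N+(D1-N)*f,140),Y,'bx') for f in(1/3,2/3,1)]+[(P(D1,66),Y,'dn'),(P(D1,140),Y,'up')]
w+=[(P(D1+(S-D1)*f,140),Y,'s') for f in(.5,1)]+[(P(S,38),Y,'down'),(P(S,120),Y,'up')]
D2=B+[0,30]; w+=[(P(S+(D2-S)*f,120),Y,'bx') for f in(.5,1)]+[(P(D2,58),Y,'dn'),(P(D2,130),Y,'up')]
w+=[(P(D2+(C-D2)*f,130),Y,'tr') for f in(1/3,2/3,1)]+[(P(C,52),Y,'down')]
plan(s,a0,w); print(N,S)
E
```

```text
t0 [ 1.003 -0.702  0.148] [0. 0. 0.] dist 185.0
t1 [ 1.003 -0.702  0.148] [0. 0. 0.] dist 185.0
t2 [ 1.003 -0.702  0.148] [0. 0. 0.] dist 185.0
t3 [ 1.003 -0.702  0.148] [0. 0. 0.] dist 185.0
turn1 [ 0.202 -0.142  0.03 ] [ 0.      0.     -0.1833] dist 37.0
turn2 [0. 0. 0.] [-0.      0.     -0.1785] dist 0.0
down [-0.    -0.     0.573] [0. 0. 0.] dist 86.0
up [ 0.     0.    -0.573] [0. 0. 0.] dist 86.0
bx [0.612 0.344 0.   ] [0. 0. 0.] dist 105.0
bx [0.612 0.344 0.   ] [0. 0. 0.] dist 105.0
bx [0.612 0.344 0.   ] [0. 0. 0.] dist 105.0
dn [-0.    -0.     0.493] [0. 0. 0.] dist 74.0
up [ 0.     0.    -0.493] [0. 0. 0.] dist 74.0
s [-0.498 -0.515 -0.   ] [0. 0. 0.] dist 108.0
s [-0.498 -0.515 -0.   ] [0. 0. 0.] dist 108.0
down [-0.   -0.    0.68] [0. 0. 0.] dist 102.0
up [ 0.     0.    -0.547] [0. 0. 0.] dist 82.0
bx [0.608 0.683 0.   ] [0. 0. 0.] dist 137.0
bx [0.608 0.683 0.   ] [0. 0. 0.] dist 137.0
dn [-0.    -0.     0.413] [0. 0. 0.] dist 62.0
up [ 0.    0.   -0.48] [0. 0. 0.] dist 72.0
tr [-0.545 -0.575 -0.   ] [0. 0. 0.] dist 119.0
tr [-0.545 -0.575 -0.   ] [0. 0. 0.] dist 119.0
tr [-0.545 -0.575 -0.   ] [0. 0. 0.] dist 119.0
down [0.   0.   0.52] [0. 0. 0.] dist 78.0
[658.014   3.757] [552.678  72.931]
```

Emit:
arm_command(rows=[[[1, -0.7, -0.13, 0, 0, 0, -0.16], [1, -0.7, -0.13, 0, 0, 0, -0.16], [1, -0.7, -0.13, 0, 0, 0, -0.16], [1, -0.7, -0.13, 0, 0, 0, -0.16], [1, -0.7, -0.13, 0, 0, 0, -0.16], [1, -0.7, -0.13, 0, 0, 0, -0.16]]])

```text
t: 0.6
eef_pos: [293.0, -453.6, 253.5]
tcp_rot: [3.141, -0.0, 0.29]
ft_force: [-0.2, -0.2, 0.5]
opening: 0.633
grip_force: 0.0
```

Emit:
arm_command(rows=[[[1, -0.7, 0.15, 0, 0, 0, -0.16], [1, -0.7, 0.15, 0, 0, 0, -0.16], [1, -0.7, 0.15, 0, 0, 0, -0.16], [1, -0.7, 0.15, 0, 0, 0, -0.16], [1, -0.7, 0.15, 0, 0, 0, -0.16], [1, -0.7, 0.15, 0, 0, 0, -0.16]]])

```text
t: 1.1
eef_pos: [406.5, -311.1, 229.7]
tcp_rot: [-3.14, 0.0, 0.29]
ft_force: [0.1, -1.3, 0.2]
opening: 0.421
grip_force: 0.0
```

Emit:
arm_command(rows=[[[1, -0.7, 0.15, 0, 0, 0, -0.16], [1, -0.7, 0.15, 0, 0, 0, -0.16], [1, -0.7, 0.15, 0, 0, 0, -0.16], [1, -0.7, 0.15, 0, 0, 0, -0.16], [1, -0.7, 0.15, 0, 0, 0, -0.16], [1, -0.7, 0.15, 0, 0, 0, -0.16]]])

```text
t: 1.6
eef_pos: [520.8, -168.7, 207.0]
tcp_rot: [-3.141, 0.001, 0.289]
ft_force: [-0.1, 0.4, 0.5]
opening: 0.421
grip_force: 0.0
```

Emit:
arm_command(rows=[[[1, -0.7, 0.15, 0, 0, 0, -0.16], [1, -0.7, 0.15, 0, 0, 0, -0.16], [1, -0.7, 0.15, 0, 0, 0, -0.16], [1, -0.7, 0.15, 0, 0, 0, -0.16], [1, -0.7, 0.15, 0, 0, 0, -0.16], [1, -0.7, 0.15, 0, 0, 0, -0.16]]])

```text
t: 2.1
eef_pos: [634.9, -26.0, 184.3]
tcp_rot: [-3.141, 0.001, 0.289]
ft_force: [-0.0, 0.3, -1.1]
opening: 0.418
grip_force: 0.0
```

Emit:
arm_command(rows=[[[0.2, -0.14, 0, 0, 0, -0.183, -0.16], [0.2, -0.14, 0, 0, 0, -0.183, -0.16], [0.2, -0.14, 0, 0, 0, -0.183, -0.16], [0.2, -0.14, 0, 0, 0, -0.183, -0.16], [0.2, -0.14, 0, 0, 0, -0.183, -0.16], [0.2, -0.14, 0, 0, 0, -0.183, -0.16], [0.2, -0.14, 0, 0, 0, -0.183, -0.16], [0.2, -0.14, 0, 0, 0, -0.183, -0.16], [0.2, -0.14, 0, 0, 0, -0.183, -0.16], [0.2, -0.14, 0, 0, 0, -0.183, -0.16]]])

```text
t: 2.93
eef_pos: [655.9, -1.0, 185.5]
tcp_rot: [-3.141, 0.0, 1.441]
ft_force: [-0.3, 0.3, -0.1]
opening: 0.419
grip_force: 0.0
```

Emit:
arm_command(rows=[[[0, 0, 0, 0, 0, -0.179, -0.16], [0, 0, 0, 0, 0, -0.179, -0.16], [0, 0, 0, 0, 0, -0.179, -0.16], [0, 0, 0, 0, 0, -0.179, -0.16], [0, 0, 0, 0, 0, -0.179, -0.16], [0, 0, 0, 0, 0, -0.179, -0.16], [0, 0, 0, 0, 0, -0.179, -0.16], [0, 0, 0, 0, 0, -0.179, -0.16], [0, 0, 0, 0, 0, -0.179, -0.16], [0, 0, 0, 0, 0, -0.179, -0.16]]])

```text
t: 3.77
eef_pos: [656.0, -0.1, 185.5]
tcp_rot: [-3.141, 0.0, 2.563]
ft_force: [0.3, -0.3, -0.0]
opening: 0.416
grip_force: 0.0
```

Emit:
arm_command(rows=[[[0.003, 0.029, 0.3, 0, 0, 0, -0.16], [0.003, 0.029, 0.6, 0, 0, 0, -0.16], [0.003, 0.029, 0.8, 0, 0, 0, -0.16], [0.003, 0.029, 0.877, 0, 0, 0, -0.16], [0.003, 0.029, 0.877, 0, 0, 0, -0.16], [0.003, 0.029, 0.877, 0, 0, 0, -1], [0.003, 0.029, 0.877, 0, 0, 0, -1], [0.003, 0.029, 0.877, 0, 0, 0, -1], [0.003, 0.029, 0.877, 0, 0, 0, -1], [0.003, 0.029, 0.877, 0, 0, 0, -1]]])

```text
t: 4.6
eef_pos: [658.8, 5.6, 55.2]
tcp_rot: [3.141, 0.002, 2.561]
ft_force: [-0.5, 0.5, -0.3]
opening: 0.125
grip_force: 0.0
```

Emit:
arm_command(rows=[[[0, 0, 0, 0, 0, 0, -1], [0, 0, 0, 0, 0, 0, -1], [0, 0, 0, 0, 0, 0, -1], [0, 0, 0, 0, 0, 0, -1], [0, 0, 0, 0, 0, 0, -1]]])

```text
t: 5.02
eef_pos: [658.7, 5.4, 54.8]
tcp_rot: [3.141, 0.001, 2.561]
ft_force: [-1.2, -2.1, 6.8]
opening: 0.088
grip_force: 29.9
```

Emit:
arm_command(rows=[[[0, 0, -0.05, 0, 0, 0, -1], [0, 0, -0.12, 0, 0, 0, -1], [0, 0, -0.25, 0, 0, 0, -1], [0, 0, -0.4, 0, 0, 0, -1], [0, 0, -0.56, 0, 0, 0, -1], [0, 0, -0.56, 0, 0, 0, -1]]])

```text
t: 5.52
eef_pos: [660.1, 5.6, 143.4]
tcp_rot: [3.138, 0.006, 2.561]
ft_force: [-0.2, -0.0, 0.9]
opening: 0.089
grip_force: 29.9
```

Emit:
arm_command(rows=[[[0.3, 0.17, 0, 0, 0, 0, -1], [0.6, 0.34, 0, 0, 0, 0, -1], [0.92, 0.51, 0, 0, 0, 0, -1], [0.92, 0.51, 0, 0, 0, 0, -1], [0.92, 0.51, 0, 0, 0, 0, -1]]])

```text
t: 5.93
eef_pos: [581.9, 149.6, 138.2]
tcp_rot: [-3.141, -0.001, 2.565]
ft_force: [-0.0, 0.8, 0.0]
opening: 0.082
grip_force: 29.9
```

Emit:
arm_command(rows=[[[0.3, 0.17, 0, 0, 0, 0, -1], [0.6, 0.34, 0, 0, 0, 0, -1], [0.9, 0.51, 0, 0, 0, 0, -1], [0.9, 0.51, 0, 0, 0, 0, -1], [0.9, 0.51, 0, 0, 0, 0, -1]]])

```text
t: 6.35
eef_pos: [511.4, 287.2, 138.1]
tcp_rot: [3.141, -0.001, 2.565]
ft_force: [-0.7, -0.1, -0.0]
opening: 0.086
grip_force: 29.9
```

Run:
```python
from h import *
im,d,P=cloud("scene");cv2.imwrite("pics/s2.png",cv2.resize(im[100:300,220:480,::-1],None,fx=3,fy=3,interpolation=2)); s=state();print(s["eef_pos"],s["opening"],s["grip_force"])
```

```text
[512.65140044 285.37007705 138.12968759] 0.08489431315524398 29.909327030181885
```

View pics/s2.png

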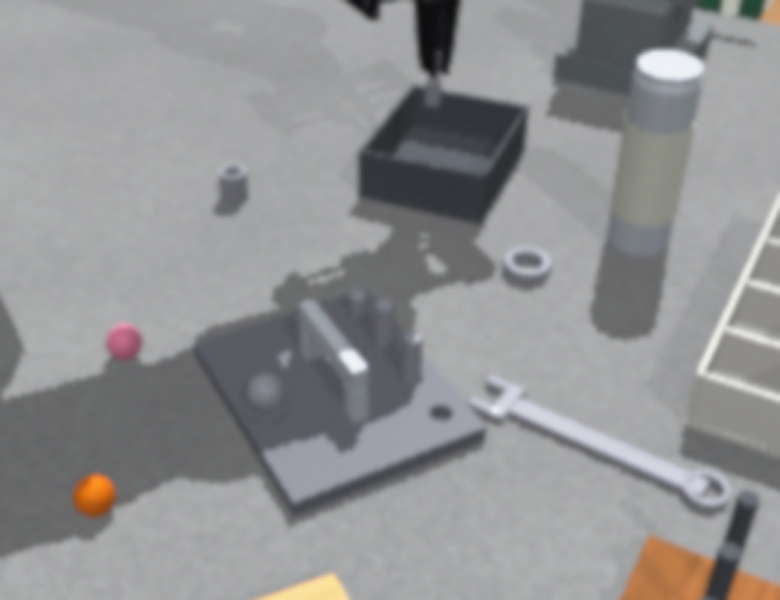

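The necked pin is held at (432,90) above the box. Its socket at (440,412) is empty and the ball and the other pins are in place. I'll lower and release it.

Emit:
arm_command(rows=[[[0, 0, 0.24, 0, 0, 0, -1], [0, 0, 0.4, 0, 0, 0, -1], [0, 0, 0.48, 0, 0, 0, -1], [0, 0, 0.48, 0, 0, 0, -1], [0, 0, 0.48, 0, 0, 0, -0.16], [0, 0, 0.48, 0, 0, 0, -0.16], [0, 0, 0.48, 0, 0, 0, -0.16], [0, 0, 0.48, 0, 0, 0, -0.16], [0, 0, 0.48, 0, 0, 0, -0.16], [0, 0, 0.48, 0, 0, 0, -0.16]]])

```text
t: 7.23
eef_pos: [514.1, 283.3, 66.4]
tcp_rot: [3.141, 0.001, 2.561]
ft_force: [0.0, -1.1, -0.0]
opening: 0.407
grip_force: 0.0
```

Emit:
arm_command(rows=[[[0, 0, -0.2, 0, 0, 0, -0.16], [0, 0, -0.48, 0, 0, 0, -0.16], [0, 0, -0.48, 0, 0, 0, -0.16], [0, 0, -0.48, 0, 0, 0, -0.16]]])

```text
t: 7.57
eef_pos: [514.7, 283.6, 140.1]
tcp_rot: [3.138, 0.003, 2.561]
ft_force: [-1.1, 1.0, -0.7]
opening: 0.419
grip_force: 0.0
```

Emit:
arm_command(rows=[[[-0.99, -1, 0, 0, 0, 0, -0.16], [-0.99, -1, 0, 0, 0, 0, -0.16], [-0.99, -1, 0, 0, 0, 0, -0.16], [-0.99, -1, 0, 0, 0, 0, -0.16], [-0.99, -1, 0, 0, 0, 0, -0.16], [-0.99, -1, 0, 0, 0, 0, -0.16], [-0.99, -1, 0, 0, 0, 0, -0.16], [-0.99, -1, 0, 0, 0, 0, -0.16], [-0.99, -1, 0, 0, 0, 0, -0.16], [-0.99, -1, 0, 0, 0, 0, -0.16]]])

```text
t: 8.4
eef_pos: [555.5, 77.7, 137.6]
tcp_rot: [-3.141, -0.0, 2.563]
ft_force: [0.1, 0.0, -0.2]
opening: 0.419
grip_force: 0.0
```

Run:
```python
from h import *
im,d,P=cloud("scene");cv2.imwrite("pics/s3.png",cv2.resize(im[100:300,220:480,::-1],None,fx=3,fy=3,interpolation=2)); s=state();print(s["eef_pos"],s["tcp_rot"],s["opening"])
from plan import *
plan(s["eef_pos"],np.degrees(s["tcp_rot"][2]),[(P_ if 0 else [*S,38],np.degrees(s["tcp_rot"][2]),'S') for P_ in [0]])
```

```text
[555.54823823  77.67374624 137.6745925 ] [-3.14135484e+00 -2.42820303e-04  2.56324720e+00] 0.42017155351518976
S [-0.001 -0.037  0.664] [0. 0. 0.] dist 100.0
```

View pics/s3.png

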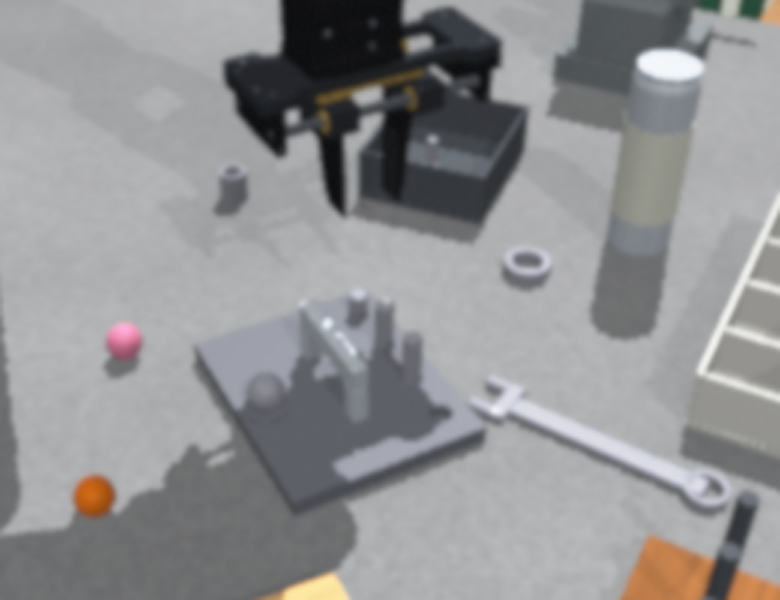

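The necked pin is in the box at (432,140), and the tray, ball and remaining pins are unchanged. The gripper is over the short pin at (357,305).

Emit:
arm_command(rows=[[[0, -0.037, 0.25, 0, 0, 0, -0.16], [0, -0.037, 0.45, 0, 0, 0, -0.16], [0, -0.037, 0.6, 0, 0, 0, -0.16], [0, -0.037, 0.664, 0, 0, 0, -0.16], [0, -0.037, 0.664, 0, 0, 0, -0.16], [0, -0.037, 0.664, 0, 0, 0, -0.16], [0, -0.037, 0.664, 0, 0, 0, -1], [0, -0.037, 0.664, 0, 0, 0, -1], [0, -0.037, 0.664, 0, 0, 0, -1], [0, -0.037, 0.664, 0, 0, 0, -1]]])

```text
t: 9.28
eef_pos: [553.2, 71.7, 39.1]
tcp_rot: [3.141, 0.001, 2.561]
ft_force: [-0.9, -0.5, 0.9]
opening: 0.197
grip_force: 0.0
```

Emit:
arm_command(rows=[[[0, 0, 0, 0, 0, 0, -1], [0, 0, 0, 0, 0, 0, -1], [0, 0, 0, 0, 0, 0, -1], [0, 0, 0, 0, 0, 0, -1], [0, 0, 0, 0, 0, 0, -1]]])

```text
t: 9.7
eef_pos: [553.1, 71.7, 38.7]
tcp_rot: [3.141, 0.001, 2.561]
ft_force: [-0.8, -0.4, 5.9]
opening: 0.127
grip_force: 30.0
```

Emit:
arm_command(rows=[[[0, 0, -0.05, 0, 0, 0, -1], [0, 0, -0.12, 0, 0, 0, -1], [0, 0, -0.25, 0, 0, 0, -1], [0, 0, -0.4, 0, 0, 0, -1], [0, 0, -0.57, 0, 0, 0, -1], [0, 0, -0.57, 0, 0, 0, -1]]])

```text
t: 10.2
eef_pos: [554.4, 71.8, 128.6]
tcp_rot: [3.138, 0.005, 2.561]
ft_force: [-0.1, -0.7, 0.2]
opening: 0.125
grip_force: 29.9
```

Emit:
arm_command(rows=[[[0.2, 0.22, 0, 0, 0, 0, -1], [0.4, 0.45, 0, 0, 0, 0, -1], [0.607, 0.68, 0, 0, 0, 0, -1], [0.607, 0.68, 0, 0, 0, 0, -1], [0.607, 0.68, 0, 0, 0, 0, -1]]])

```text
t: 10.62
eef_pos: [531.8, 209.6, 124.1]
tcp_rot: [3.141, 0.0, 2.565]
ft_force: [0.6, -0.7, 0.5]
opening: 0.129
grip_force: 30.0
```

Emit:
arm_command(rows=[[[0.2, 0.22, 0, 0, 0, 0, -1], [0.4, 0.45, 0, 0, 0, 0, -1], [0.607, 0.68, 0, 0, 0, 0, -1], [0.607, 0.68, 0, 0, 0, 0, -1], [0.607, 0.68, 0, 0, 0, 0, -1], [0.607, 0.68, 0, 0, 0, 0, -1]]])

```text
t: 11.12
eef_pos: [512.4, 341.4, 123.6]
tcp_rot: [-3.141, 0.0, 2.562]
ft_force: [-0.0, -0.9, -0.3]
opening: 0.126
grip_force: 29.9
```

Emit:
arm_command(rows=[[[0, 0, 0.2, 0, 0, 0, -1], [0, 0, 0.36, 0, 0, 0, -1], [0, 0, 0.42, 0, 0, 0, -1], [0, 0, 0.42, 0, 0, 0, -1], [0, 0, 0.42, 0, 0, 0, -0.35], [0, 0, 0.42, 0, 0, 0, -0.35], [0, 0, 0.42, 0, 0, 0, -0.35], [0, 0, 0.42, 0, 0, 0, -0.35], [0, 0, 0.42, 0, 0, 0, -0.35], [0, 0, 0.42, 0, 0, 0, -0.35]]])

```text
t: 11.95
eef_pos: [512.5, 342.3, 61.2]
tcp_rot: [3.141, 0.0, 2.561]
ft_force: [1.0, -0.0, -0.0]
opening: 0.324
grip_force: 0.0
```

Emit:
arm_command(rows=[[[0, 0, -0.2, 0, 0, 0, -0.35], [0, 0, -0.5, 0, 0, 0, -0.35], [0, 0, -0.5, 0, 0, 0, -0.35], [0, 0, -0.5, 0, 0, 0, -0.35]]])

```text
t: 12.28
eef_pos: [513.2, 342.8, 138.4]
tcp_rot: [3.137, 0.002, 2.562]
ft_force: [-0.1, -0.4, -0.4]
opening: 0.329
grip_force: 0.0
```

Emit:
arm_command(rows=[[[-0.82, -0.86, 0, 0, 0, 0, -0.16], [-0.82, -0.86, 0, 0, 0, 0, -0.16], [-0.82, -0.86, 0, 0, 0, 0, -0.16], [-0.82, -0.86, 0, 0, 0, 0, -0.16], [-0.82, -0.86, 0, 0, 0, 0, -0.16], [-0.82, -0.86, 0, 0, 0, 0, -0.16]]])

```text
t: 12.78
eef_pos: [544.7, 164.0, 134.8]
tcp_rot: [-3.14, -0.001, 2.558]
ft_force: [0.6, -0.0, -1.1]
opening: 0.422
grip_force: 0.0
```

Emit:
arm_command(rows=[[[-0.82, -0.86, 0, 0, 0, 0, -0.16], [-0.82, -0.86, 0, 0, 0, 0, -0.16], [-0.82, -0.86, 0, 0, 0, 0, -0.16], [-0.82, -0.86, 0, 0, 0, 0, -0.16], [-0.82, -0.86, 0, 0, 0, 0, -0.16], [-0.82, -0.86, 0, 0, 0, 0, -0.16], [-0.82, -0.86, 0, 0, 0, 0, -0.16], [-0.82, -0.86, 0, 0, 0, 0, -0.16]]])

```text
t: 13.45
eef_pos: [576.3, -6.7, 135.3]
tcp_rot: [-3.141, -0.001, 2.563]
ft_force: [-1.2, 0.1, -0.7]
opening: 0.422
grip_force: 0.0
```

Run:
```python
from h import *
from plan import *
im,d,Q=cloud("scene");cv2.imwrite("pics/s4.png",cv2.resize(im[100:300,220:480,::-1],None,fx=3,fy=3,interpolation=2)); s=state();print(s["eef_pos"],s["tcp_rot"],s["opening"])
z=Q[...,2];m=np.zeros(z.shape,np.uint8);m[185:275,275:395]=((z>9)&(z<19))[185:275,275:395]
n,l,st,c=cv2.connectedComponentsWithStats(m);k=1+st[1:,4].argmax();q=Q[l==k];r=cv2.minAreaRect(q[:,:2].astype(np.float32));print(r)
im2,_,_=cloud("top");cv2.imwrite("pics/t4.png",cv2.resize(im2[150:280,160:360,::-1],None,fx=4,fy=4,interpolation=2))
y=np.degrees(s["tcp_rot"][2]); plan(s["eef_pos"],y,[([*C,52],Y,'C')])
```

```text
[576.32094537  -6.62012018 135.44946091] [-3.14132391e+00 -7.12177891e-04  2.56311106e+00] 0.4247295230620015
((575.8917846679688, -6.3923187255859375), (150.88487243652344, 183.76332092285156), 56.63709259033203)
C [ 0.003 -0.003  0.556] [ 0.     -0.      0.0004] dist 83.0
```

View pics/s4.png

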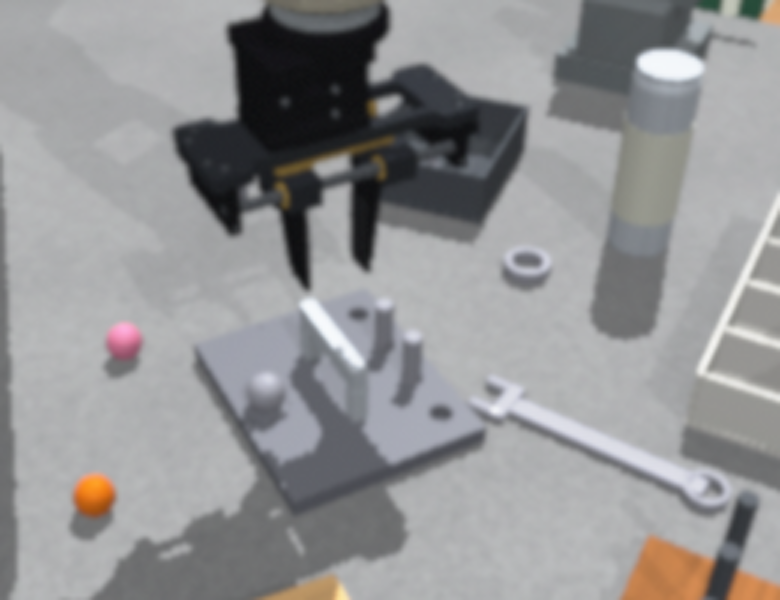

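View pics/t4.png

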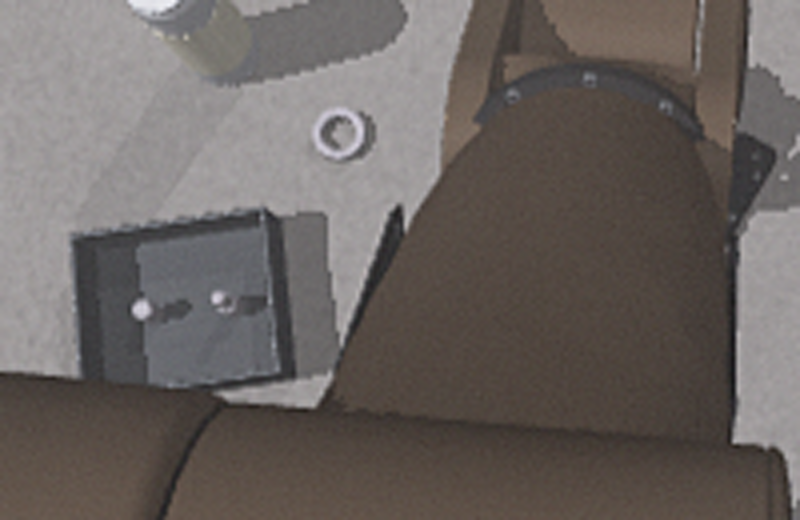

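Both bad pins are in the box at (142,308) and (222,300), the good pins stand at (383,325) and (412,355), and the ball is in its pocket. The gripper is centred over the bar.

Emit:
arm_command(rows=[[[0.003, 0, 0.2, 0, 0, 0, -0.16], [0.003, 0, 0.36, 0, 0, 0, -0.16], [0.003, 0, 0.48, 0, 0, 0, -0.16], [0.003, 0, 0.56, 0, 0, 0, -0.16], [0.003, 0, 0.56, 0, 0, 0, -0.16], [0.003, 0, 0.56, 0, 0, 0, -0.16], [0.003, 0, 0.56, 0, 0, 0, -0.3], [0.003, 0, 0.56, 0, 0, 0, -0.4], [0.003, 0, 0.56, 0, 0, 0, -0.5], [0.003, 0, 0.56, 0, 0, 0, -0.55]]])

```text
t: 14.38
eef_pos: [576.6, -8.3, 52.5]
tcp_rot: [3.141, 0.001, 2.561]
ft_force: [0.9, 0.3, -0.6]
opening: 0.246
grip_force: 0.0
```

Emit:
arm_command(rows=[[[0, 0, 0, 0, 0, 0, -0.6], [0, 0, 0, 0, 0, 0, -0.65], [0, 0, 0, 0, 0, 0, -0.7], [0, 0, 0, 0, 0, 0, -0.74], [0, 0, 0, 0, 0, 0, -0.78], [0, 0, 0, 0, 0, 0, -0.85], [0, 0, 0, 0, 0, 0, -1], [0, 0, 0, 0, 0, 0, -1], [0, 0, 0, 0, 0, 0, -1], [0, 0, 0, 0, 0, 0, -1]]])

```text
t: 15.22
eef_pos: [576.5, -8.2, 51.8]
tcp_rot: [3.141, 0.0, 2.561]
ft_force: [2.3, 3.6, 1.2]
opening: 0.126
grip_force: 30.0
```

Emit:
arm_command(rows=[[[0, 0, -0.012, 0, 0, 0, -1], [0, 0, -0.04, 0, 0, 0, -1], [0, 0, -0.09, 0, 0, 0, -1], [0, 0, -0.15, 0, 0, 0, -1], [0, 0, -0.22, 0, 0, 0, -1], [0, 0, -0.29, 0, 0, 0, -1], [0, 0, -0.35, 0, 0, 0, -1], [0, 0, -0.4, 0, 0, 0, -1], [0, 0, -0.43, 0, 0, 0, -1], [0, 0, -0.44, 0, 0, 0, -1]]])

```text
t: 16.05
eef_pos: [576.5, -8.2, 118.8]
tcp_rot: [3.141, 0.001, 2.561]
ft_force: [0.2, 0.5, -6.4]
opening: 0.127
grip_force: 30.0
```

Run:
```python
from h import *
from plan import *
im,d,Q=cloud("scene");cv2.imwrite("pics/s5.png",cv2.resize(im[100:300,220:480,::-1],None,fx=3,fy=3,interpolation=2)); s=state();p=s["eef_pos"];print(p,s["tcp_rot"],s["ft_force"],s["moment"],s["grip_force"])
z=Q[...,2];tz=p[2]-38;m=np.zeros(z.shape,np.uint8);m[150:275,275:395]=(abs(z-tz)<6)[150:275,275:395]
n,l,st,c=cv2.connectedComponentsWithStats(m);k=1+st[1:,4].argmax();q=Q[l==k];A=np.c_[q[:,:2],np.ones(len(q))];print("tilt",np.linalg.lstsq(A,q[:,2],rcond=None)[0][:2],np.median(q[:,2]))
y=np.degrees(s["tcp_rot"][2]); H=np.array([421.2,-320.1]); d=H-C
plan(p,y,[([*(p[:2]+d*f),202],y,f) for f in(1/3,2/3,1)])
```

```text
[576.44004208  -8.24335793 118.5234574 ] [3.14124506e+00 9.00076041e-04 2.56128431e+00] [ 0.37313755  0.42755253 -6.94618617] [ 0.02707417 -0.13462103 -0.00559285] 29.99881535768509
tilt [-0.00179563  0.00253535] 80.89854930444972
0.3333333333333333 [-0.095 -0.77  -0.557] [0. 0. 0.] dist 143.0
0.6666666666666666 [-0.095 -0.77  -0.   ] [0. 0. 0.] dist 116.0
1 [-0.095 -0.77  -0.   ] [0. 0. 0.] dist 116.0
```

View pics/s5.png

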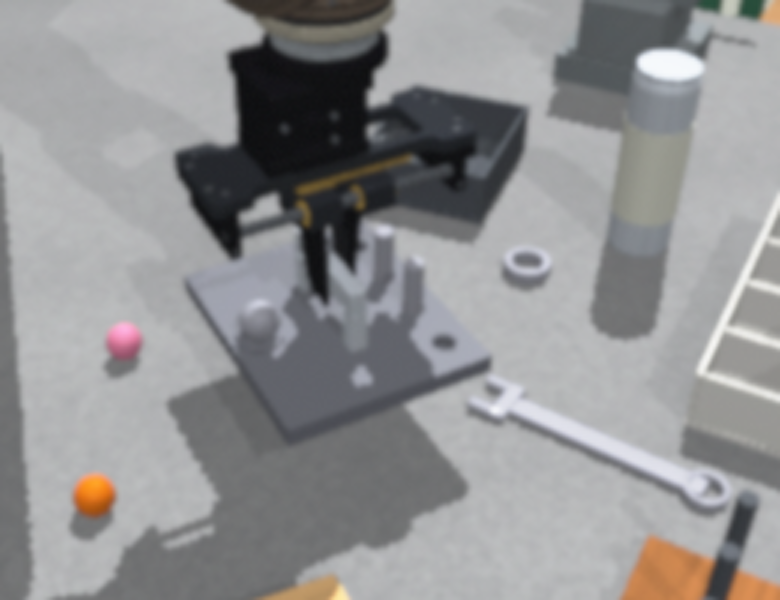

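The tray is level and clear of the bench, with the ball at (258,318) in its pocket and both good pins seated. I'll lift it the rest of the way and carry it with smooth profiles.

Emit:
arm_command(rows=[[[0, 0, -0.014, 0, 0, 0, -1], [0, 0, -0.053, 0, 0, 0, -1], [0, 0, -0.115, 0, 0, 0, -1], [0, 0, -0.192, 0, 0, 0, -1], [0, 0, -0.279, 0, 0, 0, -1], [0, 0, -0.365, 0, 0, 0, -1], [0, 0, -0.442, 0, 0, 0, -1], [0, 0, -0.504, 0, 0, 0, -1], [0, 0, -0.544, 0, 0, 0, -1], [0, 0, -0.557, 0, 0, 0, -1]]])

```text
t: 16.93
eef_pos: [576.5, -8.2, 202.5]
tcp_rot: [3.141, 0.001, 2.561]
ft_force: [0.5, 0.2, -6.5]
opening: 0.127
grip_force: 30.0
```

Emit:
arm_command(rows=[[[-0.002, -0.019, 0, 0, 0, 0, -1], [-0.009, -0.073, 0, 0, 0, 0, -1], [-0.02, -0.159, 0, 0, 0, 0, -1], [-0.033, -0.266, 0, 0, 0, 0, -1], [-0.048, -0.385, 0, 0, 0, 0, -1], [-0.062, -0.504, 0, 0, 0, 0, -1], [-0.075, -0.611, 0, 0, 0, 0, -1], [-0.086, -0.697, 0, 0, 0, 0, -1], [-0.093, -0.751, 0, 0, 0, 0, -1], [-0.095, -0.77, 0, 0, 0, 0, -1]]])

```text
t: 17.77
eef_pos: [524.2, -114.0, 201.2]
tcp_rot: [-3.141, -0.0, 2.56]
ft_force: [-0.0, 0.2, -6.7]
opening: 0.124
grip_force: 30.0
```

Emit:
arm_command(rows=[[[-0.002, -0.019, 0, 0, 0, 0, -1], [-0.009, -0.073, 0, 0, 0, 0, -1], [-0.02, -0.159, 0, 0, 0, 0, -1], [-0.033, -0.266, 0, 0, 0, 0, -1], [-0.048, -0.385, 0, 0, 0, 0, -1], [-0.062, -0.504, 0, 0, 0, 0, -1], [-0.075, -0.611, 0, 0, 0, 0, -1], [-0.086, -0.697, 0, 0, 0, 0, -1], [-0.093, -0.751, 0, 0, 0, 0, -1], [-0.095, -0.77, 0, 0, 0, 0, -1]]])

```text
t: 18.6
eef_pos: [472.9, -218.2, 201.3]
tcp_rot: [-3.141, 0.0, 2.56]
ft_force: [0.4, 0.1, -6.9]
opening: 0.126
grip_force: 30.0
```

Emit:
arm_command(rows=[[[-0.002, -0.019, 0, 0, 0, 0, -1], [-0.009, -0.073, 0, 0, 0, 0, -1], [-0.02, -0.159, 0, 0, 0, 0, -1], [-0.033, -0.266, 0, 0, 0, 0, -1], [-0.048, -0.385, 0, 0, 0, 0, -1], [-0.062, -0.504, 0, 0, 0, 0, -1], [-0.075, -0.611, 0, 0, 0, 0, -1], [-0.086, -0.697, 0, 0, 0, 0, -1], [-0.093, -0.751, 0, 0, 0, 0, -1], [-0.095, -0.77, 0, 0, 0, 0, -1]]])

```text
t: 19.43
eef_pos: [421.5, -322.6, 201.3]
tcp_rot: [-3.141, 0.0, 2.56]
ft_force: [0.6, 0.2, -5.6]
opening: 0.126
grip_force: 30.0
```

Emit:
arm_command(rows=[[[0, 0, 0, 0, 0, 0, -1], [0, 0, 0, 0, 0, 0, -1], [0, 0, 0, 0, 0, 0, -1], [0, 0, 0, 0, 0, 0, -1], [0, 0, 0, 0, 0, 0, -1], [0, 0, 0, 0, 0, 0, -1]]])

```text
t: 19.93
eef_pos: [422.3, -321.1, 201.4]
tcp_rot: [-3.142, 0.0, 2.562]
ft_force: [0.4, 0.1, -6.3]
opening: 0.125
grip_force: 30.0
```

Run:
```python
from h import *
im,d,Q=cloud("scene");cv2.imwrite("pics/s6.png",im[:,:,::-1]); s=state();p=s["eef_pos"];print(p,s["tcp_rot"],s["ft_force"],s["grip_force"],abs(s["qvel"]).max())
z=Q[...,2];m=((abs(z-p[2]+38)<7)&(np.hypot(Q[...,0]-p[0],Q[...,1]-p[1])<125)).astype(np.uint8)
n,l,st,c=cv2.connectedComponentsWithStats(m);k=1+st[1:,4].argmax();q=Q[l==k];A=np.c_[q[:,:2],np.ones(len(q))];print("tilt",np.linalg.lstsq(A,q[:,2],rcond=None)[0][:2],np.median(q[:,2]),cv2.minAreaRect(q[:,:2].astype(np.float32)))
```

```text
[ 422.23216964 -321.17236762  201.36932588] [-3.14155464e+00  9.04451469e-05  2.56177420e+00] [-0.11190469 -0.20404927 -6.01644844] 29.998866319656372 0.005252581362548566
tilt [-0.00473087  0.00210664] 163.2157829389203 ((421.33294677734375, -320.49530029296875), (150.37057495117188, 183.84088134765625), 56.74477005004883)
```

View pics/s6.png

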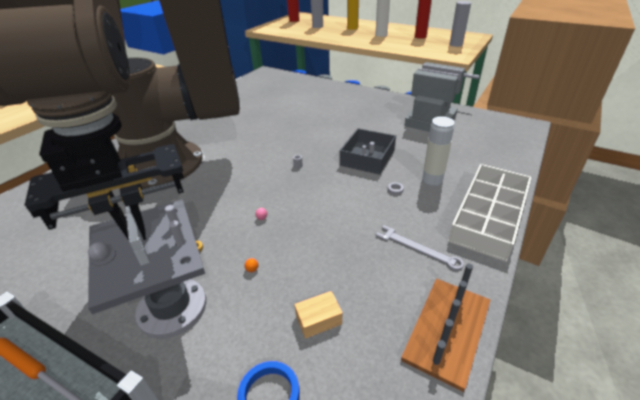

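The tray is level at (145,255), centred over the hub, with the ball at (100,252) and the good pins near (170,218). The bad pins are in the box at (367,148).

```bash
python3 -c "
from cell import *
print(job_done())"
```

```text
the job is handed in; nothing more can be done
None
```

Job handed in at about 20 s: both bad pins are in the scrap box, and the tray, with its ball and both good pins in place, is held level and still about 10 cm above the hub, centred to within about 1 mm by camera; the judge returned no verdict.

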